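Hang the rotor key on its keeper hook

TASK

The rotor key must not be left in the rotor: draw it straight up out of the rotor's hub and hang its eye on the peg of the keeper hook, pushing it home against the black collar so that the red gravity flap is lifted and drops shut behind the eye. Then tug the key back against the shut flap with 5 to 10 N to make sure that it holds, let go and leave it hanging still behind the shut flap. Never press or pull on the hook with more than 15 N, and leave the rotor and the other things where they are.

Things in the scene. Friction and masses are not known exactly. Their poses are not given: they have to be found in the camera images.
- key: T-handled steel rotor key with two blue sleeves, about 0.2 kg, upright in the rotor's hub at first. Origin: centre of the eye in mid-handle. z: up the shaft to the eye; y: along the handle; x: axis of the eye. The eye is a ring of 8 mm round wire, hole 18 mm, outside 34 mm, in the y-z plane. The handle, level with the eye's centre, is 164 mm long. The key is alike when turned half round about z.
- sleeve_a (a point): middle of one blue sleeve, at y = +60 mm of the key. Sleeves run from 38 to 82 mm either side of the eye, 12 mm thick in x, 14 mm high in z. Gripped here from above across the thickness, the fingers and the gripper's body stay clear of the hook; gripped at the eye they do not.
- sleeve_b (a point): middle of the other blue sleeve, at y = -60 mm of the key, same size
- key_tip (a point): end of the key's shaft, 100 mm below the eye's centre (z = -100 mm of the key). The shaft is 10 mm thick with a collar 24 mm across, whose underside lies 84 mm below the eye and rests on the hub at first.
- rotor: aluminium centrifuge rotor with 12 tube holes, 116 mm across, 0.9 kg, loose on the worktop. Origin: centre of its underside, z up. The brass hub in its middle is 29 mm across and ends 63.5 mm above the origin; the key's tip stands 16 mm deep in the hub's 13 mm hole.
- stand: fixed laboratory stand that carries the keeper hook: grey base 170 x 100 x 14 mm with a 12 mm upright rod (top z = 235 mm). Origin: centre of the base's underside, z up; +x is the way the eye is pushed on (from the peg's free tip towards the rod), y across. A blue boss head clamps a level steel rod, the peg, to the upright; the peg runs along x at y = 0.
- seat_about (a point): point on the stand, at (16, 0, 196) mm in its frame: roughly the eye's centre when the key hangs fully home. The hook was clamped by hand, so the true place lies up to 6 mm either way along the stand's x and up to 6 mm higher or lower, exact sideways and in direction. This is not measured: feel for it. Home, the eye meets a black collar, 26 mm across, and hangs 4 mm under the peg's axis.
- tip_about (a point): point on the stand, at (-35, 0, 200) mm in its frame: roughly the peg's round free tip, on the peg's axis, with the same unmeasured shift as the whole hook. The peg is 10 mm thick; from tip to collar face 55 mm. Over it, from 21 mm behind the tip to the back plate (76 mm), stands a bracket 26 mm wide, from 32 to 46 mm above the peg's axis, which carries the flap.
- keeper (a joint): angle of the red gravity flap in rad: 0 shut against a stop pin (it cannot swing outwards), up to 1.25 as its lower end swings towards the boss and up. Less than 1 N of push by the eye lifts it; its own weight shuts it. It rides on the eye, up to about 0.9, and drops shut only with the eye's hole resting low on the peg and the eye within about 2 mm of the collar.
- flap_about (a point): point on the stand, at (-2, 0, 211) mm in its frame: roughly the centre of the shut flap's steel roller end (8 mm across, 17 mm wide), 33 mm behind the peg's tip and 11 mm above its axis, with the hook's unmeasured shift. The eye, pulled back from home, meets the shut flap after about 10 mm. Held by a sleeve, the key yields 1 mm for some 2 to 3 N on the eye.
- cup: clear plastic cup, 51 mm across and 53 mm high, loose; origin at the centre of its underside; not to be disturbed
- timer: white bench timer, 58 x 62 x 18 mm, loose; origin at the centre of its underside; not to be disturbed
- tip_box: blue pipette-tip box with clear lid, 118 x 70 x 78 mm, loose; origin at the centre of its underside; not to be disturbed
- red_box: flat red box, 40 x 72 x 21 mm, loose; origin at the centre of its underside; not to be disturbed

How it is judged:
By the outcome, as a careful person would: the job done as asked, in the order asked, and still so for the second after the job is handed in, with the robot touching nothing.
It also fails if it takes over 72 s, if anything falls off the work surface, if the arm or the gripper's body presses on something with over 40 N, if the wrist force passes 120 N, or if a joint passes its speed limit or range.

ROBOT

A 6-joint arm with a two-finger parallel gripper is mounted at the origin on a cart in front of the work surface, level with it; the furniture and walls round the work are solid. World frame = base frame: x ahead of the robot, y to its left, z up, the work surface at z = 0. Lengths are in m, angles in rad, forces in N, time in s.
With the tool pointing down it reaches from about 0.25 to 0.725 m from the base axis. Payload 4 kg.
Tool frame: the origin (TCP) lies on the front face of the gripper's body, between the roots of the fingers; the fingertips stand 73 mm ahead of it and the grasp point (between the pads) lies 54 mm ahead of it; z points along the fingers, y is the line along which they close (so a half turn about z gives the same grasp; the last joint's range is limited). The gripper opens to 85 mm and grips with 20 to 120 N. Pads are 22 mm wide; open, the fingers measure 114 mm over their backs; the gripper's body (76 mm by 85 mm) begins 54 mm behind the grasp point. The pads swing forward as they close: fully open they stand 13 mm farther back than shut.
Start: joints at [1.122, 0.241, 0.005, 1.335, 0, 1.571], TCP at [0.217, 0.45, 0.304] pointing down, gripper open.
Joint ranges: [-2.72, 2.72], [-1.05, 1.87], [-1.09, 1.28], [-1.99, 2.15], [-1.42, 1.44], [-3.14, 3.14]. Speed limits (rad/s): [2.79, 2.79, 3.14, 3.14, 3.14, 3.14].

INTERFACE

Orientations are given as a unit quaternion [x, y, z, w].
In Python, from workcell import bot gives the robot as it stands. The module is installed in compiled form; this text tells all that it offers.
- The arm moves only by the tool step_arm, never from a script. Its argument "rows" is a list of rows, each a list of 2 entries, a list of its own where there are three numbers: the shift along the tool's x, y, z in mm, then the turn about the tool's z in degrees. A call has 1 to 12 rows; each row is the pose to reach, as a shift and turn from the pose commanded when the call began, along the tool's axes at that moment; what a row does not reach only later rows make up. A row lasts 1/8 s, in which the tool goes at most 62.5 mm and 10.7 degrees, less where a joint would pass 70% of its speed; a pose out of reach is approached as far as the arm can. A call with a gripper value outside its range is refused whole. "claw" is the gripper's target within -1 to 1 (shut at 1, half-way at 0, fully open at -1), set as the call begins (left out, the last holds). The fingers move at their own pace and stop on an object; the grip force is fixed at half the most. Time passes only in rows, so rows that repeat a pose let the fingers close. It gives the time, the measured TCP pose, the force, the opening and the grip force at its end, in the units of the state.
- bot.get_obs(): the state, without advancing time (a new reading comes with each control period).
- bot.camera(name): name is "scene" or "top"; returns (picture, depth): 420x560x3 uint8, red, green, blue; 420x560 float32, m along the optical axis (not along the pixel's ray), 0 where there is no reading.
- bot.camera_params(name): a dict with "fx", "fy", "cx", "cy" (pixels), "D" ([k1, k2, p1, p2, k3] as OpenCV has them; the pictures are not rectified), "pose" (4x4, takes a point from camera to world coordinates). Camera axes: x right, y up, looking along -z (the intrinsics and any distortion apply to the point x, -y, -z); pixel columns grow to the right and rows downward; lengths in m; the calibration is good to about 2 mm. A picture is of the moment at which its call begins. camera_params takes no time and is no camera call.
- bot.job_done(): hands the job in; it is judged then, once.
Trained networks look in the newest picture that a camera, given by its name, has taken for a name from the list of things; names that differ only in an ending like _2 or _b are one class to them, and where a whole thing is asked for, a point or a joint stands for the part that bears it (a point fixed in the world has none). Each returns a list of dicts, best first, with "score" (0 to 1); they miss things now and then, are a little off and sometimes report something else, mostly with a low value. They report only what shows in the picture. A call takes as long as a camera call.
- bot.trace(target, camera): "pixels" (420x560 bool, what is visible of it) and "uv" ([column, row] in pixels, amid what is visible of it).
The state is a dict: "clock": time; "joint_pos": joint angles; "joint_vel": joint speeds; "tau": joint torques, N m; "eef_pos": TCP position; "tool_rot": TCP orientation; "ft_force": force on the tool from outside, world axes, zero at the start; "ft_torque": the same for the moment, N m; "grip_width": finger opening in m; "grasp_force": force on a finger pad.
Only numpy, scipy, OpenCV 4.12 (cv2) and the standard library are available. Lean on these libraries where they do the work, as an engineer would, in place of code of your own. Each camera call takes 0.05 s, during which the arm holds its last target. There are 200 camera calls.

## Working session

There is one attempt and no reset: what is moved stays moved. The work goes in short steps, Python scripts to look and compute and a tool call to move; the robot and the scene stay as the last step left them, time stands still between calls to the robot, and variables do not carry over. Pictures are saved under pics/ and viewed, at most 10 in all, crops included, and the job is handed in when it is done.

Besides the shell and the picture viewer there is one more tool, called after ">>>" in YAML: its name, and indented under it one key for each argument. step_arm: Moves the arm, as the interface text tells. Its arguments: {"type":"object","properties":{"rows":{"type":"array"},"claw":{"type":"number"}},"required":["rows"]}

```bash
mkdir -p pics
cat > h.py <<'E'
import numpy as np, cv2
from workcell import bot
def cam(n):
    im,d=bot.camera(n); return im,d,bot.camera_params(n)
def pts(uv,d,p):
    uv=np.asarray(uv,float).reshape(-1,2)
    K=np.array([[p['fx'],0,p['cx']],[0,p['fy'],p['cy']],[0,0,1]])
    n=cv2.undistortPoints(uv[:,None],K,np.array(p['D'],float))[:,0]
    c=np.c_[n[:,0]*d,-n[:,1]*d,-np.asarray(d)*np.ones(len(uv))]
    T=np.array(p['pose']); return c@T[:3,:3].T+T[:3,3]
def mpts(mask,d,p):
    r,c=np.nonzero(mask&(d>0)); return pts(np.c_[c,r],d[r,c],p)
def proj(P,p):
    T=np.array(p['pose']); c=(np.asarray(P,float).reshape(-1,3)-T[:3,3])@T[:3,:3]
    c=c*[1,-1,-1]
    K=np.array([[p['fx'],0,p['cx']],[0,p['fy'],p['cy']],[0,0,1]])
    return cv2.projectPoints(c,np.zeros(3),np.zeros(3),K,np.array(p['D'],float))[0][:,0]
E
python3 - <<'E'
from h import *
np.set_printoptions(precision=4,suppress=True)
ims=[]
for n in ("scene","top"):
    im,d,p=cam(n); ims.append(im); cv2.imwrite(f"pics/{n}0.png",im[...,::-1])
    print(n,np.array(p['pose']),p['fx'])
    for t in ("key","sleeve_a","rotor","stand","keeper","cup","timer","tip_box","red_box"):
        for r in bot.trace(t,n)[:2]:
            P=mpts(r['pixels'],d,p)
            if len(P): print(t,round(r['score'],2),r['uv'],len(P),np.median(P,0),np.percentile(P,3,0),np.percentile(P,97,0))
o=bot.get_obs(); print(o['eef_pos'],o['tool_rot'],o['clock'],o['ft_force'])
E
```

```text
scene [[ 0.5043  0.6481 -0.5707 -0.2716]
 [-0.8635  0.3692 -0.3437 -0.3853]
 [-0.0121  0.6661  0.7458  1.1811]
 [ 0.      0.      0.      1.    ]] 542.6507080576414
key 0.71 [216.8, 218.4] 342 [0.4329 0.2394 0.1485] [0.3625 0.2092 0.0105] [0.5054 0.2981 0.1606]
sleeve_a 0.75 [216.5, 219.6] 372 [0.434  0.2403 0.1483] [0.3638 0.2093 0.0161] [0.5059 0.2987 0.1605]
rotor 0.64 [224.6, 244.8] 1094 [0.4191 0.2278 0.0322] [0.382  0.1884 0.0095] [0.4795 0.2829 0.0597]
rotor 0.37 [173.2, 220.1] 384 [0.4222 0.4014 0.0186] [ 0.4042  0.3704 -0.0002] [0.4459 0.4397 0.0244]
stand 0.43 [273.3, 275.6] 426 [0.4132 0.0605 0.031 ] [ 0.3867  0.0349 -0.0003] [0.4325 0.0895 0.0539]
keeper 0.52 [345.5, 249.7] 1918 [ 0.5857 -0.0672  0.0134] [ 0.5071 -0.1168  0.0077] [ 0.6636 -0.0203  0.072 ]
keeper 0.36 [347.8, 193.2] 41 [ 0.5874 -0.069   0.2302] [ 0.5806 -0.0752  0.2075] [ 0.5926 -0.0627  0.241 ]
cup 0.73 [271.3, 274.9] 408 [0.4133 0.0596 0.0319] [0.3867 0.0348 0.0027] [0.4323 0.0794 0.0539]
timer 0.83 [380.7, 326.5] 587 [ 0.4184 -0.2392  0.0145] [ 0.3921 -0.2683  0.0025] [ 0.4493 -0.2098  0.0196]
timer 0.5
[... 1095 characters left out ...]
27.8, 187.9] 1933 [ 0.5824 -0.0626  0.015 ] [ 0.5115 -0.1162  0.0109] [ 0.6659 -0.0196  0.1995]
cup 0.51 [282.4, 249.2] 272 [0.4087 0.0573 0.007 ] [0.388  0.0367 0.0016] [0.4292 0.0803 0.0563]
timer 0.93 [386.8, 244.5] 508 [ 0.4247 -0.2379  0.0165] [ 0.3953 -0.2718  0.0007] [ 0.4544 -0.2085  0.0211]
tip_box 0.98 [399.9, 180.1] 1418 [ 0.5966 -0.2581  0.0779] [ 0.5423 -0.2982  0.0108] [ 0.6538 -0.2355  0.082 ]
tip_box 0.32 [284.2, 250.2] 289 [0.4088 0.0565 0.0068] [0.3882 0.0346 0.0001] [0.4318 0.0803 0.0564]
red_box 0.84 [161.3, 243.0] 402 [0.4272 0.4042 0.0217] [0.4067 0.3711 0.006 ] [0.4488 0.4404 0.0253]
[0.2169 0.4505 0.3039] [ 0.2225  0.9749 -0.     -0.    ] 1.0 [-0.2714 -0.0825  0.1824]
```

Run:
```python
from h import *
a=cv2.imread("pics/scene0.png")[130:350,130:480];b=cv2.imread("pics/top0.png")[100:300,140:440]
cv2.imwrite("pics/s1.png",cv2.resize(a,None,fx=2.25,fy=2.25,interpolation=2))
cv2.imwrite("pics/t1.png",cv2.resize(b,None,fx=2.6,fy=2.6,interpolation=2))
np.set_printoptions(precision=4,suppress=True)
for n in ("top","scene"):
    im,d,p=cam(n)
    # dense points
    r,c=np.nonzero(d>0); P=pts(np.c_[c,r],d[r,c],p); C=im[r,c].astype(int)
    s=(np.abs(P[:,0]-.44)<.12)&(np.abs(P[:,1]-.24)<.12)&(P[:,2]>.13)&(P[:,2]<.19)
    Q=P[s]; m=Q.mean(0); u=np.linalg.svd(Q[:,:2]-m[:2])[2][0]; t=(Q[:,:2]-m[:2])@u
    print(n,"handle",len(Q),m,u,t.min(),t.max(),m[:2]+u*(t.min()+t.max())/2,np.percentile(Q[:,2],[5,50,95]))
    bl=s&(C[:,2]>C[:,0]+40); Q=P[bl]; t=(Q[:,:2]-m[:2])@u
    for k in (t<0,t>0): print(" sleeve",k.sum(),Q[k].mean(0),np.median(Q[k],0))
    s=(np.abs(P[:,0]-.59)<.13)&(np.abs(P[:,1]+.07)<.1)&(P[:,2]>.008)&(P[:,2]<.02)
    Q=P[s]; rect=cv2.minAreaRect((Q[:,:2]*1000).astype(np.float32)); print(" base",len(Q),rect,np.median(Q[:,2]))
    s=(np.abs(P[:,0]-.59)<.13)&(np.abs(P[:,1]+.07)<.1)&(P[:,2]>.17)
    Q=P[s]; m=Q.mean(0);u=np.linalg.svd(Q[:,:2]-m[:2])[2][0];print(" hook",len(Q),m,u,Q.min(0),Q.max(0))
```

```text
top handle 314 [0.4371 0.2412 0.1542] [-0.9166 -0.3997] -0.08144114054900783 0.08180763237405758 [0.4369 0.2411] [0.142  0.1548 0.1634]
 sleeve 89 [0.4926 0.2657 0.155 ] [0.493  0.2653 0.155 ]
 sleeve 90 [0.3815 0.2174 0.1549] [0.382  0.2171 0.1552]
 base 1854 ((610.40478515625, -75.93252563476562), (179.7738494873047, 217.49740600585938), 88.71045684814453) 0.014577038175435986
 hook 640 [ 0.6334 -0.0703  0.2167] [-1.      0.0057] [ 0.5624 -0.108   0.189 ] [ 0.6966 -0.0301  0.2478]
scene handle 252 [0.4313 0.2395 0.1513] [-0.9177 -0.3974] -0.08919894026517236 0.07628113187604266 [0.4372 0.2421] [0.1406 0.1519 0.1594]
 sleeve 51 [0.4905 0.2666 0.1529] [0.4907 0.2658 0.1528]
 sleeve 71 [0.3787 0.2174 0.1522] [0.3785 0.2172 0.1531]
 base 1853 ((609.0682983398438, -79.9277114868164), (221.1894989013672, 181.08773803710938), 0.42857635021209717) 0.013183774316788854
 hook 527 [ 0.6231 -0.0722  0.2165] [-0.9971  0.0764] [ 0.5586 -0.1074  0.1851] [ 0.6941 -0.0287  0.2466]
```

View pics/s1.png

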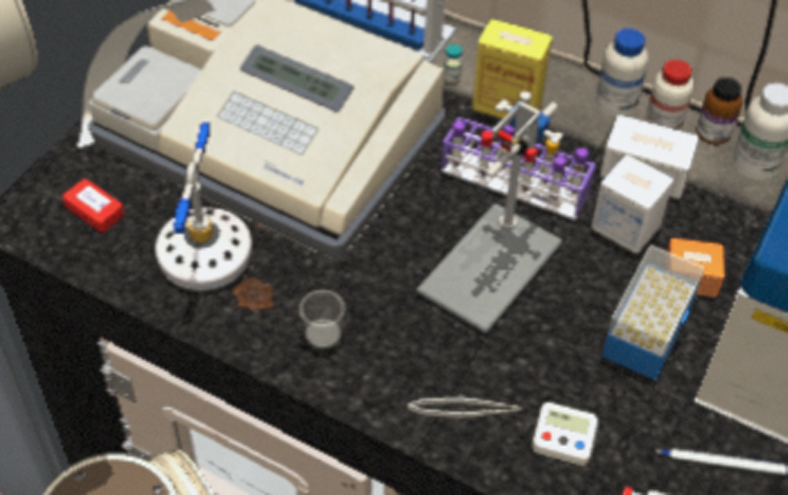

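View pics/t1.png

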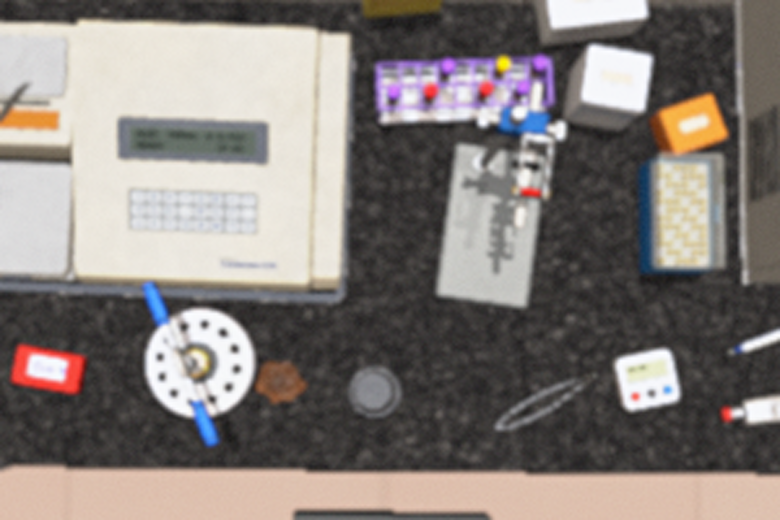

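Run:
```python
from h import *
np.set_printoptions(precision=4,suppress=True,linewidth=150)
im,d,p=cam("top")
r,c=np.nonzero(d>0); P=pts(np.c_[c,r],d[r,c],p); C=im[r,c].astype(int)
st=bot.trace("stand","top")[0]['pixels']
k=cv2.dilate(st.astype(np.uint8),np.ones((7,7)))[r,c]>0
gray=(C.max(1)-C.min(1)<30)&(C.mean(1)>85)
s=k&gray&(np.abs(P[:,2]-.0145)<.005)
Q=P[s]; 
# clean mask
m=np.zeros(d.shape,np.uint8); m[r[s],c[s]]=1
m=cv2.morphologyEx(m,cv2.MORPH_OPEN,np.ones((3,3))); Q=pts(np.argwhere(m)[:,::-1],d[m>0],p)
print("base",len(Q),cv2.minAreaRect((Q[:,:2]*1000).astype(np.float32)),cv2.boxPoints(cv2.minAreaRect((Q[:,:2]*1000).astype(np.float32))))
s=(np.abs(P[:,0]-.63)<.13)&(np.abs(P[:,1]+.07)<.07)&(P[:,2]>.17)
for q,cc in zip(P[s],C[s]):
    if q[0]<.66: print((q*1000).round(0).astype(int),cc,end=';')
for x0,x1,y0,y1 in ((.42,.56,.19,.34),(.30,.46,.15,.29),(.56,.70,-.2,-.09),(.55,.72,-.05,.07)):
    s=(P[:,0]>x0)&(P[:,0]<x1)&(P[:,1]>y0)&(P[:,1]<y1); print("\nmaxz",x0,y0,np.percentile(P[s,2],[50,90,99,100]))
for x in np.arange(.48,.7,.02):
    s=(abs(P[:,0]-x)<.01)&(abs(P[:,1]-.3)<.04); print(round(x,2),P[s,2].max().round(3),end=' ')
```

```text
base 1769 ((591.3673706054688, -68.68829345703125), (100.03849792480469, 170.6060333251953), 82.45968627929688) [[ 500.2383 -107.0812]
 [ 669.369  -129.4688]
 [ 682.4965  -30.2953]
 [ 513.3657   -7.9078]]
[660 -54 230] [129 151 194];[659 -56 234] [213 215 228];[658 -58 235] [247 248 250];[658 -60 237] [251 252 253];[659 -65 235] [242 244 245];[658 -55 226] [117 132 166];[656 -56 237] [188 187 195];[656 -58 234] [237 237 240];[656 -60 237] [245 246 249];[656 -62 237] [245 245 248];[656 -65 234] [221 229 236];[659 -48 212] [146 161 194];[660 -50 212] [ 80 125 200];[659 -52 214] [ 58 123 207];[659 -55 216] [ 66 114 181];[657 -56 223] [ 93 106 136];[655 -57 229] [139 136 140];[654 -58 235] [184 182 182];[654 -60 235] [202 202 208];[654 -63 234] [197 198 207];[660 -72 212] [111 147 215];[660 -74 212] [ 70 134 222];[660 -81 214] [ 59 134 224];[659 -30 205] [221 222 231];[659 -33 203] [247 248 253];[659 -35 204] [244 244 247];[659 -38 204] [225 222 224];[659 -40 204] [199 195 190];[659 -42 204] [207 202 196];[659 -45 203] [209 204 199];[659 -47 206] [187 186 195];[658 -49 208] [132 148 192]
[... 12935 characters left out ...]
 237];[570 -69 200] [241 238 234];[570 -71 200] [223 220 211];[568 -62 198] [162 158 152];[567 -63 204] [219 211 205];[567 -66 204] [243 239 236];[567 -68 204] [239 235 233];[567 -71 201] [218 212 205];[565 -62 200] [162 158 152];[564 -63 203] [205 196 190];[565 -66 203] [231 227 221];[565 -68 203] [230 226 221];[562 -63 203] [181 177 170];[563 -67 199] [204 198 190];[563 -69 200] [206 200 193];
maxz 0.42 0.19 [0.0413 0.0903 0.1589 0.1664]

maxz 0.3 0.15 [0.0028 0.0651 0.1602 0.1664]

maxz 0.56 -0.2 [0.0014 0.0153 0.1985 0.2133]

maxz 0.55 -0.05 [0.0017 0.0181 0.2054 0.2149]
0.48 0.159 0.5 0.159 0.52 0.155 0.54 0.093 0.56 0.098 0.58 0.105 0.6 0.113 0.62 0.117 0.64 0.126 0.66 0.134 0.68 0.137
```

>>> step_arm:
  rows:
    - [[-30,-17,0],-6]
    - [[-70,-39,0],-13]
    - [[-115,-64,10],-21]
    - [[-160,-89,20],-29]
    - [[-200,-111,30],-37]
    - [[-230,-127,40],-43]
    - [[-245,-136,42],-48]
    - [[-250,-138.4,42],-49.2]
    - [[-250,-138.4,42],-49.2]
    - [[-250,-138.4,42],-49.2]
  claw: -0.4

```text
clock: 2.45
eef_pos: [0.3819, 0.218, 0.2621]
tool_rot: [-0.204, 0.979, 0.0, 0.0]
ft_force: [-0.2, 0.7, -0.8]
grip_width: 0.0599
grasp_force: 0.0
```

```bash
cat >> h.py <<'E'
from scipy.spatial.transform import Rotation as R
np.set_printoptions(precision=4,suppress=True,linewidth=150)
def st():
    o=bot.get_obs(); r=R.from_quat(o['tool_rot']).as_matrix()
    g=np.array(o['eef_pos'])+.054*r[:,2]
    print('t',round(o['clock'],2),'tcp',np.array(o['eef_pos']),'grasp',g,'yaw_y',round(np.degrees(np.arctan2(r[1,1],r[0,1])),2),'z',r[:,2],'F',np.array(o['ft_force']).round(2),'M',np.array(o['ft_torque']).round(3),'w',round(o['grip_width'],4),'q',np.array(o['joint_pos']).round(2))
    return o,r,g
def mv(target,r,g): print('tool mm',((np.asarray(target)-g)@r*1000).round(1))
E
python3 - <<'E'
from h import *
o,r,g=st(); mv([.382,.2173,.1475],r,g)
for n in("top","scene"):
    im,d,p=cam(n); cv2.imwrite(f"pics/a_{n}.png",cv2.resize(im[150:300,130:330],None,fx=3,fy=3)[...,::-1])
    rr,c=np.nonzero(d>0); P=pts(np.c_[c,rr],d[rr,c],p); C=im[rr,c].astype(int)
    s=(np.abs(P[:,0]-.44)<.12)&(np.abs(P[:,1]-.24)<.12)&(P[:,2]>.14)&(P[:,2]<.17)&(C[:,2]>C[:,0]+40)
    print(n,P[s&(P[:,0]>.437)].mean(0),s.sum(), P[s&(P[:,0]<.437)].mean(0))
E
```

```text
t 2.45 tcp [0.3819 0.218  0.2621] grasp [0.3819 0.218  0.2081] yaw_y 113.51 z [ 0.0002  0.0004 -1.    ] F [-0.21  0.71 -0.84] M [-0.015 -0.005  0.004] w 0.0599 q [ 0.52  0.15 -0.22  1.2   0.    0.11]
tool mm [ 0.2 -0.7 60.6]
top [0.4924 0.2657 0.1546] 90 [nan nan nan]
scene [0.496  0.2634 0.1526] 65 [0.3788 0.2177 0.1529]<stdin>:7: RuntimeWarning: Mean of empty slice.
  ret = um.true_divide(
```

>>> step_arm:
  rows:
    - [[0,-0.5,15],0]
    - [[0,-0.5,35],0]
    - [[0,-0.5,52],0]
    - [[0,-0.5,60.5],0]
    - [[0,-0.5,60.5],0]

```text
clock: 3.18
eef_pos: [0.3819, 0.217, 0.2011]
tool_rot: [-0.204, 0.979, -0.0, -0.001]
ft_force: [-0.4, 0.9, 0.1]
grip_width: 0.0598
grasp_force: 0.0
```

>>> step_arm:
  rows:
    - [[0,0,0],0]
    - [[0,0,0],0]
    - [[0,0,0],0]
    - [[0,0,0],0]
    - [[0,0,0],0]
    - [[0,0,0],0]
  claw: 1

```text
clock: 3.92
eef_pos: [0.3824, 0.2171, 0.2018]
tool_rot: [-0.204, 0.979, 0.0, 0.0]
ft_force: [-2.0, 1.7, 4.5]
grip_width: 0.0107
grasp_force: 60.1
```

Run:
```python
from h import *
st()
```

```text
t 3.92 tcp [0.3824 0.2171 0.2018] grasp [0.3824 0.2172 0.1478] yaw_y 113.5 z [ 0.0004  0.0009 -1.    ] F [-1.97  1.67  4.53] M [0.427 0.31  0.116] w 0.0107 q [ 0.52  0.2  -0.33  1.04  0.    0.11]
```

>>> step_arm:
  rows:
    - [[0,0,-2],0]
    - [[0,0,-5],0]
    - [[0,0,-9],0]
    - [[0,0,-14],0]
    - [[0,0,-19],0]
    - [[0,0,-24],0]
    - [[0,0,-28],0]
    - [[0,0,-30],0]
    - [[0,0,-30],0]

```text
clock: 5.05
eef_pos: [0.3823, 0.2168, 0.2315]
tool_rot: [-0.203, 0.979, -0.0, 0.0]
ft_force: [-0.1, -0.4, -1.9]
grip_width: 0.0107
grasp_force: 59.2
```

Run:
```python
from h import *
o,r,g=st()
for n in("top","scene"):
    im,d,p=cam(n)
    cv2.imwrite(f"pics/b_{n}.png",cv2.resize(im[150:300,130:330] if n=="scene" else im[170:310,150:300],None,fx=4,fy=4)[...,::-1])
    rr,c=np.nonzero(d>0); P=pts(np.c_[c,rr],d[rr,c],p); C=im[rr,c].astype(int)
    s=(np.abs(P[:,0]-.44)<.12)&(np.abs(P[:,1]-.24)<.12)&(P[:,2]>.16)&(P[:,2]<.21)&(C[:,2]>C[:,0]+40)&(P[:,0]>.437)
    Q=P[s]; print(n,Q.mean(0),s.sum()); u=np.linalg.svd(Q-Q.mean(0))[2][0]; print(u, (Q.mean(0)-g))
```

```text
t 5.05 tcp [0.3823 0.2168 0.2315] grasp [0.3823 0.2168 0.1775] yaw_y 113.48 z [ 0.0002 -0.0001 -1.    ] F [-0.06 -0.37 -1.85] M [-0.124  0.148 -0.019] w 0.0107 q [ 0.52  0.17 -0.28  1.12 -0.    0.11]
top [0.4922 0.2634 0.1836] 93
[-0.9106 -0.413   0.0154] [0.1098 0.0466 0.006 ]
scene [0.5033 0.2666 0.1818] 8
[-0.7022 -0.6842  0.1969] [0.1209 0.0499 0.0043]
```

View pics/b_scene.png

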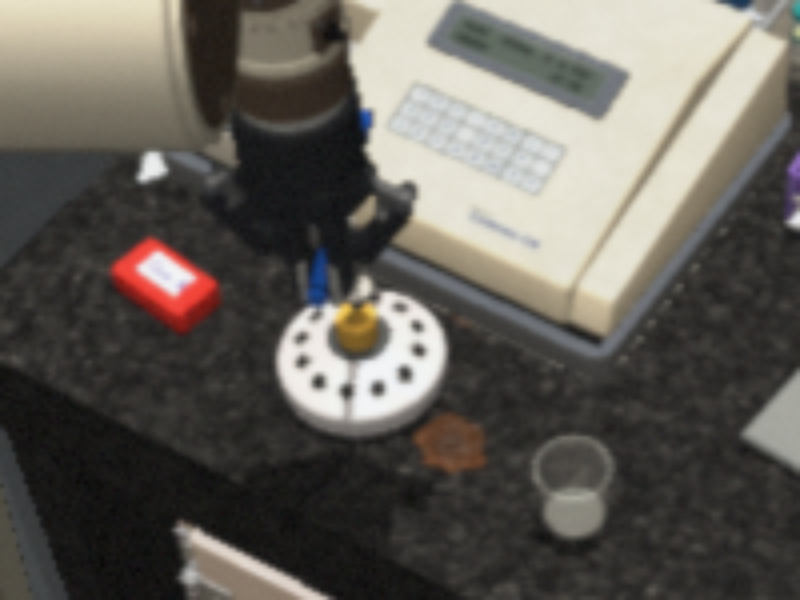

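>>> step_arm:
  rows:
    - [[0,-6,-6],-1]
    - [[0,-22,-14],-4]
    - [[0,-50,-20],-8]
    - [[0,-92,-22],-14.5]
    - [[-1,-139,-22],-22]
    - [[-1,-186,-22],-29.5]
    - [[-1,-233,-22],-37]
    - [[-2,-280,-22],-44.5]
    - [[-2,-320,-22],-51]
    - [[-3,-348,-22],-56]
    - [[-3,-364,-22],-58.5]
    - [[-2.7,-369.6,-22],-59.2]

```text
clock: 6.65
eef_pos: [0.5323, -0.1224, 0.2534]
tool_rot: [-0.66, 0.751, -0.0, -0.0]
ft_force: [-0.3, 0.1, -0.7]
grip_width: 0.0108
grasp_force: 59.1
```

>>> step_arm:
  rows:
    - [[0,0,0],0]
    - [[0,0,0],0]
    - [[0,0,0],0]
    - [[0,0,0],0]

```text
clock: 7.15
eef_pos: [0.532, -0.1206, 0.2536]
tool_rot: [-0.661, 0.751, -0.0, 0.0]
ft_force: [-0.7, -0.2, -2.2]
grip_width: 0.0106
grasp_force: 59.1
```

```bash
cat >> h.py <<'E'
B=np.array([.5914,-.0687,0]); X=np.array([.9913,-.1312,0]); Y=np.array([.1312,.9913,0])
def sf(P): P=np.asarray(P)-B; return np.stack([P@X,P@Y,P[...,2]],-1)*1000
E
python3 - <<'E'
from h import *
o,r,g=st(); print('grasp stand',sf(g))
for n in("top","scene"):
    im,d,p=cam(n)
    cv2.imwrite(f"pics/c_{n}.png",cv2.resize(im[130:280,250:450] if n=="scene" else im[130:260,270:400],None,fx=4,fy=4,interpolation=2)[...,::-1])
    rr,c=np.nonzero(d>0); P=pts(np.c_[c,rr],d[rr,c],p); C=im[rr,c].astype(int); S=sf(P)
    s=(abs(S[:,0]+52)<40)&(abs(S[:,1])<100)&(S[:,2]>185)&(S[:,2]<225)
    s1=s&(C[:,2]>C[:,0]+40)&(S[:,1]>20); Q=S[s1]; print(n,'sleeve a',Q.mean(0),len(Q))
    s2=s&(abs(S[:,1])<17)&(S[:,0]<-38); print('eye',np.median(S[s2],0),S[s2].max(0),S[s2].min(0),s2.sum())
    s2=(abs(S[:,1])<3)&(S[:,0]>-38)&(S[:,0]<-10)&(S[:,2]>185)&(S[:,2]<215); print('peg',np.median(S[s2],0),S[s2].min(0),s2.sum())
E
```

```text
t 7.15 tcp [ 0.532  -0.1206  0.2536] grasp [ 0.532  -0.1206  0.1996] yaw_y 172.73 z [ 0.0001 -0.     -1.    ] F [-0.68 -0.16 -2.21] M [-0.096 -0.008  0.001] w 0.0106 q [-0.22  0.36  0.03  1.25  0.   -1.67]
grasp stand [-52.0365 -59.2131 199.5563]
top sleeve a [-54.0682  61.4291 205.155 ] 106
eye [-53.9521   0.4618 210.6588] [-48.7379  16.6796 218.6045] [-59.1262 -16.4337 185.8037] 65
peg [-20.6029   0.0097 203.778 ] [-29.8186  -2.5685 200.3059] 23
scene sleeve a [-56.4486  60.6779 201.4907] 95
eye [-55.5884   2.0792 202.9658] [-49.1972  16.2383 216.0531] [-59.6752 -13.4881 185.9525] 82
peg [-20.5861  -0.9827 200.8849] [-32.379   -2.9865 197.2207] 20
```

View pics/c_top.png

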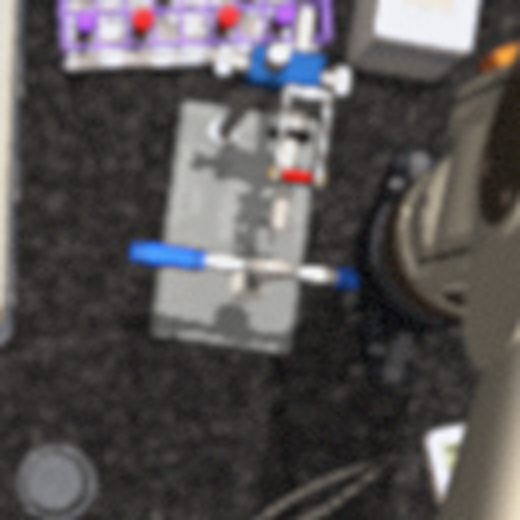

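View pics/c_scene.png

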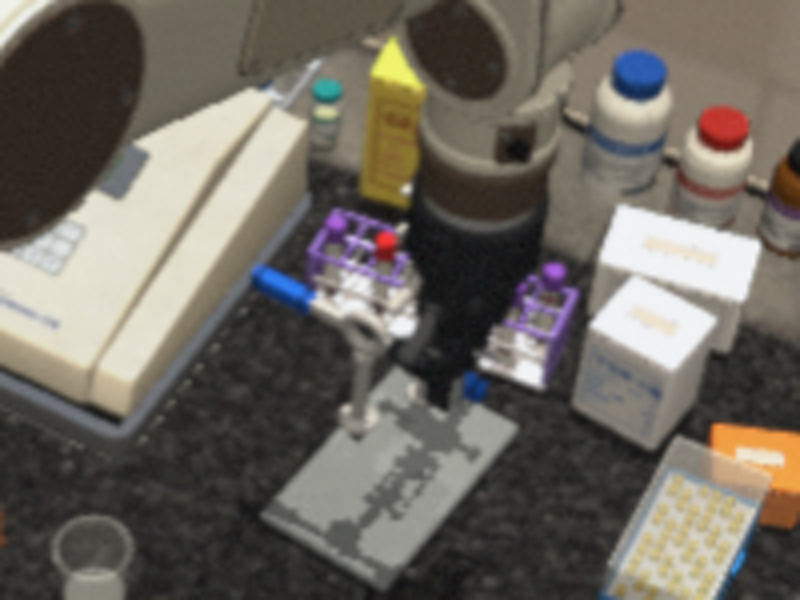

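>>> step_arm:
  rows:
    - [[0.7,-2,0],0.7]
    - [[0.7,-7,0],0.7]
    - [[0.7,-13,0],0.7]
    - [[0.7,-18,0],0.7]
    - [[0.7,-23,0],0.7]
    - [[0.7,-28,0],0.7]
    - [[0.7,-33,0],0.7]
    - [[0.7,-38,0],0.7]
    - [[0.7,-40,0],0.7]
    - [[0.7,-40,0],0.7]

```text
clock: 8.5
eef_pos: [0.5718, -0.1268, 0.2533]
tool_rot: [-0.656, 0.755, 0.0, -0.0]
ft_force: [0.2, 0.6, -2.3]
grip_width: 0.0109
grasp_force: 59.2
```

Run:
```python
from h import *
o,r,g=st(); print('grasp stand',sf(g))
im,d,p=cam("top")
rr,c=np.nonzero(d>0); P=pts(np.c_[c,rr],d[rr,c],p); C=im[rr,c].astype(int); S=sf(P)
s=(abs(S[:,0]+12)<40)&(abs(S[:,1])<100)&(S[:,2]>185)&(S[:,2]<225)
Q=S[s&(C[:,2]>C[:,0]+40)&(S[:,1]>20)]; print('sleeve a',Q.mean(0),len(Q))
cv2.imwrite("pics/d_top.png",cv2.resize(im[130:260,270:400],None,fx=4,fy=4,interpolation=2)[...,::-1])
im,d,p=cam("scene");cv2.imwrite("pics/d_scene.png",cv2.resize(im[130:280,250:450],None,fx=4,fy=4,interpolation=2)[...,::-1])
```

```text
t 8.5 tcp [ 0.5718 -0.1268  0.2533] grasp [ 0.5718 -0.1268  0.1993] yaw_y 171.99 z [-0.0001  0.     -1.    ] F [ 0.22  0.56 -2.28] M [-0.104  0.036 -0.035] w 0.0109 q [-0.22  0.43  0.15  1.29 -0.   -1.65]
grasp stand [-11.8409 -60.1916 199.342 ]
sleeve a [-12.6346  60.0241 204.5043] 104
```

View pics/d_scene.png

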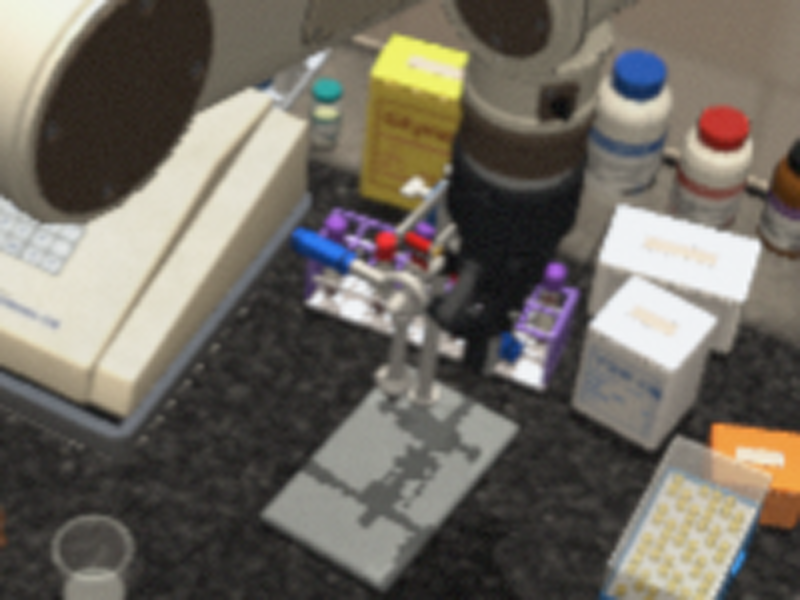

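>>> step_arm:
  rows:
    - [[0,-3,0],0]
    - [[0,-6,0],0]
    - [[0,-9,0],0]
    - [[0,-12,0],0]
    - [[0,-15,0],0]
    - [[0,-18,0],0]
    - [[0,-21,0],0]
    - [[0,-24,0],0]
    - [[0,-26,0],0]
    - [[0,-28,0],0]
    - [[0,-28,0],0]

```text
clock: 9.98
eef_pos: [0.5996, -0.1308, 0.2533]
tool_rot: [-0.656, 0.755, -0.0, 0.0]
ft_force: [0.6, -0.1, -2.4]
grip_width: 0.0106
grasp_force: 59.1
```

```bash
cat >> h.py <<'E'
def fs():
    o,r,g=st(); F=np.array(o['ft_force']); print('stand g',sf(g).round(2),'Fstand',round(F@X,2),round(F@Y,2),round(F[2],2))
E
python3 -c "
from h import *
fs()"
```

```text
t 9.97 tcp [ 0.5996 -0.1308  0.2533] grasp [ 0.5996 -0.1308  0.1993] yaw_y 171.98 z [ 0.0001 -0.0001 -1.    ] F [ 0.6  -0.11 -2.39] M [-0.151 -0.045  0.02 ] w 0.0106 q [-0.21  0.49  0.24  1.32 -0.   -1.65]
stand g [ 16.28 -60.47 199.31] Fstand 0.61 -0.03 -2.39
```

>>> step_arm:
  rows:
    - [[0,-1,0],0]
    - [[0,-2,0],0]
    - [[0,-3,0],0]
    - [[0,-3,0],0]

```text
clock: 10.48
eef_pos: [0.6025, -0.1312, 0.2534]
tool_rot: [-0.656, 0.755, -0.0, 0.0]
ft_force: [0.7, 0.1, -1.9]
grip_width: 0.0107
grasp_force: 59.0
```

>>> step_arm:
  rows:
    - [[0,-0.5,0],0]
    - [[0,-1,0],0]
    - [[0,-1,0],0]

```text
clock: 10.85
eef_pos: [0.6034, -0.1313, 0.2534]
tool_rot: [-0.656, 0.755, -0.0, 0.0]
ft_force: [0.5, 0.1, -2.2]
grip_width: 0.0109
grasp_force: 59.1
```

>>> step_arm:
  rows:
    - [[0,-0.5,0],0]
    - [[0,-1,0],0]
    - [[0,-1,0],0]

```text
clock: 11.22
eef_pos: [0.6038, -0.1314, 0.2533]
tool_rot: [-0.656, 0.755, 0.001, -0.0]
ft_force: [-3.1, 0.2, -1.5]
grip_width: 0.0106
grasp_force: 59.3
```

>>> step_arm:
  rows:
    - [[0,-0.5,0],0]
    - [[0,-1,0],0]
    - [[0,-1,0],0]

```text
clock: 11.6
eef_pos: [0.6042, -0.1314, 0.2532]
tool_rot: [-0.656, 0.755, 0.001, -0.001]
ft_force: [-5.9, 0.9, 0.0]
grip_width: 0.011
grasp_force: 59.9
```

>>> step_arm:
  rows:
    - [[0,0.8,0],0]
    - [[0,0.8,1],0]
    - [[0,0.8,2],0]
    - [[0,0.8,3],0]
    - [[0,0.8,3],0]

```text
clock: 12.22
eef_pos: [0.6041, -0.1313, 0.2507]
tool_rot: [-0.656, 0.755, 0.0, -0.0]
ft_force: [-5.0, 0.1, 1.7]
grip_width: 0.011
grasp_force: 60.0
```

>>> step_arm:
  rows:
    - [[0,0,0.5],0]
    - [[0,0,1],0]
    - [[0,0,1],0]

```text
clock: 12.6
eef_pos: [0.6041, -0.1313, 0.2499]
tool_rot: [-0.656, 0.755, 0.0, -0.0]
ft_force: [-4.8, 0.9, 2.3]
grip_width: 0.0106
grasp_force: 60.1
```

>>> step_arm:
  rows:
    - [[0,0.5,0],0]
    - [[0,1.0,0],0]
    - [[0,1.0,0],0]

```text
clock: 12.98
eef_pos: [0.6038, -0.1313, 0.2496]
tool_rot: [-0.656, 0.755, -0.0, 0.0]
ft_force: [-3.0, 0.1, -0.1]
grip_width: 0.0111
grasp_force: 59.6
```

>>> step_arm:
  rows:
    - [[0,0,0.5],0]
    - [[0,0,1],0]
    - [[0,0,1],0]

```text
clock: 13.35
eef_pos: [0.6038, -0.1313, 0.2487]
tool_rot: [-0.656, 0.755, -0.0, 0.0]
ft_force: [-2.5, 0.5, 1.1]
grip_width: 0.0109
grasp_force: 59.7
```

Run:
```python
from h import *
fs()
im,d,p=cam("top")
rr,c=np.nonzero(d>0); P=pts(np.c_[c,rr],d[rr,c],p); C=im[rr,c].astype(int); S=sf(P)
s=(abs(S[:,0]-12)<40)&(abs(S[:,1])<100)&(S[:,2]>170)&(S[:,2]<225)
Q=S[s&(C[:,2]>C[:,0]+40)&(S[:,1]>37)&(S[:,0]<40)]; print('sleeve a',Q.mean(0),len(Q))
Q=S[(C[:,0]>C[:,1]+60)&(abs(S[:,1])<13)&(abs(S[:,0])<30)&(S[:,2]>180)]; print('red',len(Q),Q.mean(0),Q.min(0),Q.max(0))
a=cv2.resize(im[150:240,290:390],None,fx=4,fy=4,interpolation=2)
im,d,p=cam("scene"); b=cv2.resize(im[160:250,300:400],None,fx=4,fy=4,interpolation=2)
cv2.imwrite("pics/e.png",np.hstack([a,b])[...,::-1])
```

```text
t 13.35 tcp [ 0.6038 -0.1313  0.2487] grasp [ 0.6039 -0.1313  0.1947] yaw_y 171.98 z [ 0.0008  0.0001 -1.    ] F [-2.49  0.49  1.15] M [0.122 0.538 0.197] w 0.0109 q [-0.21  0.5   0.24  1.31  0.   -1.65]
stand g [ 20.56 -60.42 194.67] Fstand -2.53 0.16 1.15
sleeve a [ 19.2035  59.9367 201.2303] 105
red 27 [ -3.3926  -1.7538 238.5244] [ -6.4207 -10.929  212.168 ] [  5.9935   7.221  243.2337]
```

View pics/e.png

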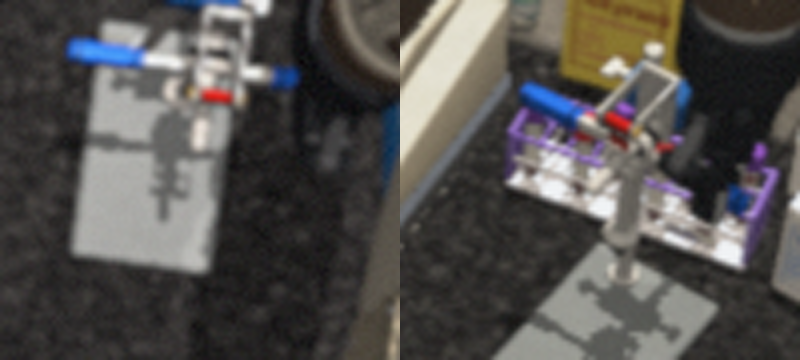

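Run:
```python
from h import *
# before-insertion picture c_scene isn't raw; use scene0 raw
a=cv2.imread("pics/scene0.png")[...,::-1]
im,d,p=cam("scene"); 
def red(i): i=i.astype(int); return (i[...,0]>i[...,1]+60)&(i[...,0]>i[...,2]+60)
for i in (a,im):
    m=np.zeros(i.shape[:2],bool); m[170:215,335:370]=True
    rc=np.argwhere(m&red(i)); print(len(rc)); print(' '.join(f"{c},{r}" for r,c in rc))
# predicted shut-flap roller & eye & pivot points
for P in ((3,0,210),(3,0,240),(-5,0,240),(20.5,0,211)): print(P,proj(B+X*P[0]/1e3+[0,0,P[2]/1e3],p))
A=cv2.resize(a[165:225,320:400],None,fx=5,fy=5,interpolation=2);b=cv2.resize(im[165:225,320:400],None,fx=5,fy=5,interpolation=2)
cv2.imwrite("pics/f.png",np.hstack([A,b])[...,::-1])
```

```text
77
344,188 345,188 346,188 347,188 351,188 352,188 353,188 344,189 345,189 346,189 347,189 348,189 351,189 352,189 353,189 354,189 355,189 344,190 345,190 346,190 347,190 348,190 352,190 353,190 354,190 355,190 356,190 357,190 344,191 345,191 346,191 347,191 348,191 353,191 354,191 355,191 356,191 357,191 345,192 346,192 347,192 348,192 355,192 356,192 344,193 345,193 346,193 347,193 345,194 346,194 347,194 364,196 365,196 366,196 367,196 368,196 364,197 365,197 366,197 367,197 368,197 363,198 364,198 365,198 366,198 367,198 368,198 364,199 365,199 366,199 367,199 364,200 365,200 366,200 364,201 365,201 366,201
31
347,188 351,188 352,188 353,188 351,189 352,189 353,189 354,189 355,189 352,190 353,190 354,190 355,190 356,190 357,190 353,191 354,191 355,191 356,191 357,191 355,192 356,192 345,194 346,194 364,196 365,196 366,196 367,196 364,197 365,197 366,197
(3, 0, 210) [[354.6919 195.9754]]
(3, 0, 240) [[355.7674 187.4517]]
(-5, 0, 240) [[353.9574 189.3645]]
(20.5, 0, 211) [[358.5902 191.5643]]
```

View pics/f.png

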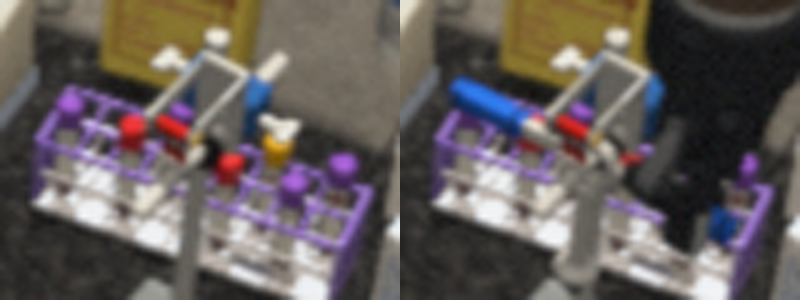

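>>> step_arm:
  rows:
    - [[0,0.3,0.5],0]
    - [[0,0.6,1],0]
    - [[0,0.6,1],0]
    - [[0,0.6,1],0]

```text
clock: 14.0
eef_pos: [0.6035, -0.1312, 0.248]
tool_rot: [-0.656, 0.755, -0.001, 0.001]
ft_force: [-0.3, 1.4, 4.0]
grip_width: 0.0112
grasp_force: 60.1
```

Run:
```python
from h import *
fs()
```

```text
t 14.0 tcp [ 0.6035 -0.1312  0.248 ] grasp [ 0.6036 -0.1312  0.194 ] yaw_y 171.98 z [ 0.0019  0.     -1.    ] F [-0.27  1.44  4.03] M [0.501 0.096 0.033] w 0.0112 q [-0.21  0.5   0.24  1.31  0.   -1.65]
stand g [ 20.33 -60.38 194.01] Fstand -0.46 1.39 4.03
```

>>> step_arm:
  rows:
    - [[0,0,-0.6],0]
    - [[0,1.5,-0.6],0]
    - [[0,3,-0.6],0]
    - [[0,4.5,-0.6],0]
    - [[0,6,-0.6],0]
    - [[0,7.5,-0.6],0]
    - [[0,7.5,-0.6],0]

```text
clock: 14.88
eef_pos: [0.5952, -0.1303, 0.2481]
tool_rot: [-0.656, 0.755, 0.0, -0.0]
ft_force: [1.1, -0.6, 3.4]
grip_width: 0.0107
grasp_force: 59.9
```

>>> step_arm:
  rows:
    - [[0,0.5,0],0]
    - [[0,1,0],0]
    - [[0,1,0],0]

```text
clock: 15.25
eef_pos: [0.5947, -0.1301, 0.2481]
tool_rot: [-0.656, 0.755, -0.0, 0.0]
ft_force: [3.1, -0.7, 4.6]
grip_width: 0.0109
grasp_force: 59.9
```

>>> step_arm:
  rows:
    - [[0,0.5,0],0]
    - [[0,1,0],0]
    - [[0,1,0],0]

```text
clock: 15.62
eef_pos: [0.5935, -0.1299, 0.248]
tool_rot: [-0.656, 0.755, 0.0, -0.0]
ft_force: [3.0, -1.7, 4.0]
grip_width: 0.0107
grasp_force: 60.0
```

>>> step_arm:
  rows:
    - [[0,0.5,-0.4],0]
    - [[0,1,-0.4],0]
    - [[0,1,-0.4],0]

```text
clock: 16.0
eef_pos: [0.5926, -0.1298, 0.2483]
tool_rot: [-0.656, 0.755, -0.0, 0.0]
ft_force: [4.7, -1.8, 3.2]
grip_width: 0.0107
grasp_force: 59.8
```

>>> step_arm:
  rows:
    - [[0,0.5,0],0]
    - [[0,1,0],0]
    - [[0,1,0],0]

```text
clock: 16.38
eef_pos: [0.5923, -0.1297, 0.2484]
tool_rot: [-0.656, 0.755, -0.001, 0.001]
ft_force: [5.9, -1.5, 1.9]
grip_width: 0.0109
grasp_force: 59.7
```

>>> step_arm:
  rows:
    - [[0,0.4,0],0]
    - [[0,0.8,0],0]
    - [[0,0.8,0],0]
    - [[0,0.8,0],0]
    - [[0,0.8,0],0]

```text
clock: 17.0
eef_pos: [0.592, -0.1297, 0.2485]
tool_rot: [-0.656, 0.755, -0.001, 0.001]
ft_force: [7.6, -1.6, 1.5]
grip_width: 0.011
grasp_force: 59.7
```

>>> step_arm:
  rows:
    - [[0,-1,0],0]
    - [[0,-2.5,0],0]
    - [[0,-4,0],0]
    - [[0,-5.5,-0.3],0]
    - [[0,-7,-0.6],0]
    - [[0,-7,-0.6],0]
    - [[0,-7,-0.6],0]

```text
clock: 17.88
eef_pos: [0.5975, -0.1304, 0.2485]
tool_rot: [-0.656, 0.755, 0.0, -0.0]
ft_force: [-2.2, -1.0, 1.9]
grip_width: 0.0107
grasp_force: 59.7
```

Run:
```python
from h import *
fs()
```

```text
t 17.88 tcp [ 0.5975 -0.1304  0.2485] grasp [ 0.5974 -0.1304  0.1945] yaw_y 171.99 z [-0.0011  0.0002 -1.    ] F [-2.16 -0.96  1.88] M [0.107 0.485 0.172] w 0.0107 q [-0.21  0.49  0.22  1.31 -0.   -1.65]
stand g [ 14.06 -60.36 194.48] Fstand -2.02 -1.23 1.88
```

>>> step_arm:
  rows:
    - [[0,0.4,-0.4],0]
    - [[0,0.8,-0.9],0]
    - [[0,0.8,-0.9],0]
    - [[0,0.8,-0.9],0]

```text
clock: 18.38
eef_pos: [0.597, -0.1304, 0.2496]
tool_rot: [-0.656, 0.755, 0.0, -0.0]
ft_force: [-0.8, 0.4, -2.0]
grip_width: 0.0111
grasp_force: 59.1
```

>>> step_arm:
  rows:
    - [[0,0,0],0]
    - [[0,0,0],0]
    - [[0,0,0],0]
    - [[0,0,0],0]
    - [[0,0,0],0]
    - [[0,0,0],0]
    - [[0,0,0],0]
    - [[0,0,0],0]
  claw: -0.1

```text
clock: 19.38
eef_pos: [0.5969, -0.1304, 0.2499]
tool_rot: [-0.656, 0.755, 0.0, -0.0]
ft_force: [-0.3, 1.0, -0.1]
grip_width: 0.0466
grasp_force: 0.0
```

Run:
```python
from h import *
fs()
im,d,p=cam("top")
rr,c=np.nonzero(d>0); P=pts(np.c_[c,rr],d[rr,c],p); C=im[rr,c].astype(int); S=sf(P)
s=(abs(S[:,0]-12)<40)&(abs(S[:,1])<100)&(S[:,2]>160)&(S[:,2]<225)
Q=S[s&(C[:,2]>C[:,0]+40)&(S[:,1]>37)&(S[:,0]<40)]; print('sleeve a',Q.mean(0),len(Q))
im,d,p=cam("scene"); b=cv2.resize(im[150:240,310:430],None,fx=5,fy=5,interpolation=2)
cv2.imwrite("pics/g.png",b[...,::-1])
```

```text
t 19.38 tcp [ 0.5969 -0.1304  0.2499] grasp [ 0.5969 -0.1304  0.1959] yaw_y 171.99 z [-0.  0. -1.] F [-0.27  1.   -0.06] M [0.038 0.023 0.036] w 0.0466 q [-0.22  0.49  0.22  1.31  0.   -1.65]
stand g [ 13.58 -60.41 195.89] Fstand -0.4 0.96 -0.06
sleeve a [ 14.0283  60.1642 198.8279] 107
```

View pics/g.png

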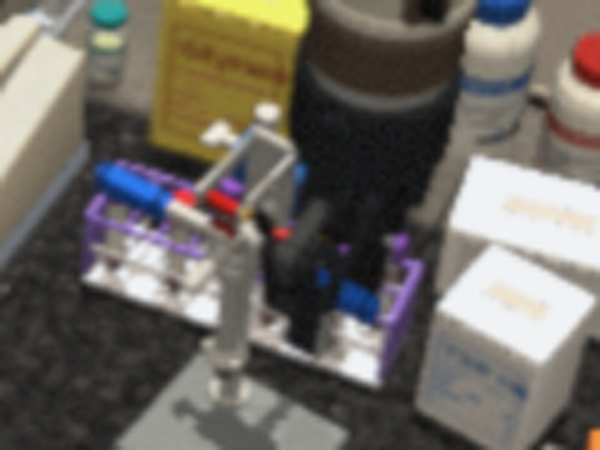

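>>> step_arm:
  rows:
    - [[0,0,-5],0]
    - [[0,0,-13],0]
    - [[0,0,-25],0]
    - [[0,0,-40],0]
    - [[0,0,-60],0]
    - [[0,0,-80],0]
    - [[0,0,-95],0]
    - [[0,0,-100],0]
    - [[0,0,-100],0]
    - [[0,0,-100],0]

```text
clock: 20.72
eef_pos: [0.5967, -0.1303, 0.3492]
tool_rot: [-0.656, 0.755, 0.001, -0.0]
ft_force: [-0.2, -0.3, -0.3]
grip_width: 0.0467
grasp_force: 0.0
```

>>> step_arm:
  rows:
    - [[30,40,-5],0]
    - [[60,80,-5],0]
    - [[90,120,-5],0]
    - [[110,150,-5],0]
    - [[120,160,-5],0]
    - [[120,160,-5],0]
    - [[120,160,-5],0]

```text
clock: 21.6
eef_pos: [0.4227, -0.2266, 0.3546]
tool_rot: [-0.656, 0.755, 0.0, 0.0]
ft_force: [-0.2, -0.4, -0.2]
grip_width: 0.0468
grasp_force: 0.0
```

Run:
```python
from h import *
fs()
for n in ("top","top","scene"):
    im,d,p=cam(n)
    rr,c=np.nonzero(d>0); P=pts(np.c_[c,rr],d[rr,c],p); C=im[rr,c].astype(int); S=sf(P)
    s=(abs(S[:,0]-12)<30)&(abs(S[:,1])<100)&(S[:,2]>160)&(S[:,2]<225)&(C[:,2]>C[:,0]+40)&(abs(S[:,1])>37)
    for q in (1,-1): Q=S[s&(S[:,1]*q>0)&(S[:,0]<35)]; print(n,len(Q),Q.mean(0) if len(Q) else '')
    if n=="top": a=im
    for t in ("rotor","cup","timer","red_box"):
        x=bot.trace(t,n); print(t,x[0]['uv'] if x else None,end=' ')
A=cv2.resize(a[150:240,290:390],None,fx=4,fy=4,interpolation=2); b=cv2.resize(im[160:250,300:400],None,fx=4,fy=4,interpolation=2)
cv2.imwrite("pics/i.png",np.hstack([A,b])[...,::-1])
```

```text
t 21.6 tcp [ 0.4227 -0.2266  0.3546] grasp [ 0.4227 -0.2266  0.3006] yaw_y 172.03 z [ 0.0002  0.0004 -1.    ] F [-0.23 -0.38 -0.24] M [ 0.005 -0.056 -0.003] w 0.0468 q [-0.49  0.18  0.06  1.45  0.   -1.92]
stand g [-146.49 -178.67  300.63] Fstand -0.18 -0.41 -0.24
top 106 [ 14.1263  59.9884 198.0758]
top 107 [ 13.4922 -59.8787 203.0705]
rotor [214.3, 237.5] cup [282.5, 250.3] timer [388.6, 243.1] red_box [160.7, 240.5] top 106 [ 14.0953  59.994  198.6855]
top 106 [ 13.5201 -59.7541 203.107 ]
rotor [213.8, 237.3] cup [284.1, 250.8] timer [386.1, 247.0] red_box [157.6, 240.3] scene 92 [ 11.3786  60.1669 195.5725]
scene 73 [  9.8844 -54.5424 200.161 ]
rotor [223.8, 241.8] cup [273.3, 275.6] timer [380.6, 325.7] red_box None
```

View pics/i.png

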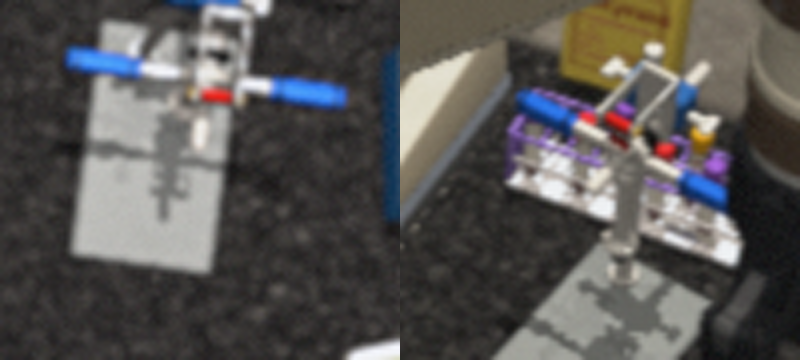

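```bash
python3 -c "
from workcell import bot
print(bot.job_done())"
```

```text
the job is handed in; nothing more can be done
None
```

The key hangs still on the peg behind the shut flap, which held a tug of about 7.6 N; peak force on the hook was under 10 N, the rotor and the other things I checked have not moved (the tip box I did not re-check), and the job is handed in at about 22 s.

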